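Mesh a driveshaft yoke onto a splined gear-unit shaft

TASK

Pick up the steel driveshaft yoke and fit it, ears up, onto the upright splined shaft of the blue gear unit: lower it over the nose, press only lightly, with about 10 N so that the teeth are not hurt, and rock it about the shaft until the teeth mesh, then slide it fully home on the shoulder and let go. Leave the other things on the table where they lie.

Things in the scene. Friction and masses are not known exactly. Their poses are not given: they have to be found in the camera images.
- yoke_center (a point): Centre of the loose grey steel driveshaft yoke (0.28 to 0.46 kg, standing upright on the table, 62 mm tall): on the bore axis, 31 mm above its underside; z up along the bore. Lower 28 mm: round sleeve, 46 mm outer diameter, bored through. Above: two parallel ears, at +y and -y.
- yoke_ears (a point): Point midway between the yoke's ears, 46 mm above its underside. Each ear is 30 mm wide along x, 8.5 mm thick, and reaches from 28 to 62 mm above the underside, top rounded; the flat outer faces are 46 mm apart along y: grasp them there from above.
- yoke_bore (a point): Centre of the bore's mouth in the yoke's underside. Inside are 4 straight teeth, 90 degrees apart, 9 mm wide, the first 45 degrees from the yoke's x axis; opposite tips are 25 mm apart, the grooves reach 35.6 mm; the teeth begin 2 mm above the underside.
- spindle_seat (a point): On the axis of the upright splined shaft of the gear unit, at the top face of its round shoulder (48 mm diameter), 68 mm above the table, z up. Fully home, the yoke's underside sits here. The shaft is held by a friction brake that slips at 0.3 N m; the teeth are oiled. The frame is the housing's: its yaw does not tell where the teeth stand.
- spindle_nose (a point): Tip of the shaft, 30 mm above the shoulder. Nose: 12 mm long, 23 mm diameter (1 mm radial clearance in the yoke), its last 6 mm a cone to 14 mm. Below it 4 straight teeth 18 mm long, 10 mm wide, 31 mm over tips, angle unknown. Unmeshed, the yoke rests on these with its underside 16 mm above the shoulder. All four positions mesh; play about 3 degrees each way.
- gear_unit: Gear unit, bolted to the table, origin under its centre: dark foot 116 x 90 x 8 mm, blue block 80 x 78 mm up to z = 58 mm, aluminium cover; the splined shaft stands up from its middle.
- caliper: Grey vernier caliper, 65 x 215 x 9 mm, loose bystander; origin under its centre.
- screwdriver1: Red-handled screwdriver, 25 x 190 x 26 mm, loose bystander; origin under its centre.
- collar0: Bronze collar, 26 mm across, 10 mm high, loose bystander; origin under its centre.
- collar1: Second bronze collar, 26 mm across, 10 mm high, loose bystander; origin under its centre.
There are look-alikes about, which are no part of the job. What is meant by the part that bears yoke_center is not pink or yellow, and is the larger of those in its own colour.

How it is judged (in metres and radians):
At the end, for the whole second after the job is handed in: The yoke sits ears up on the shaft with its teeth meshed: underside on the shoulder (within 3 mm), on the shaft's axis within 4 mm, upright within 4 degrees, released and at rest (z of yoke_center in the frame of spindle_seat between 0.028 and 0.034 m and horizontal distance between yoke_center and spindle_seat below 0.004 m and angle between yoke_center's own z axis and vertical below 0.07 rad and contact force between the fingers and yoke below 0.1 N and linear speed of yoke below 0.02 m/s); the robot touches nothing.
It fails at once if the yoke is forced onto the gear unit or its shaft with more than 60 N of contact force (contact force between yoke and gear_unit above 60 N).
It fails at once if a bystander (caliper, red screwdriver, a bronze collar) is shoved more than 25 mm (distance of any of caliper, screwdriver1, collar0, collar1 from where it was at the start of the episode above 0.025 m).
It also fails if it takes over 51 s, if anything falls off the work surface, if the arm or the gripper's body presses on something with over 40 N, if the wrist force passes 120 N, or if a joint passes its speed limit or range.

ROBOT

A 7-joint arm with a two-finger parallel gripper is mounted at the origin on a cart in front of the work surface, level with it; the furniture and walls round the work are solid. World frame = base frame: x ahead of the robot, y to its left, z up, the work surface at z = 0. Lengths are in mm, angles in rad, forces in N, time in s.
With the tool pointing down it reaches from about 400 to 850 mm from the base axis. Payload 6.9 kg.
Tool frame: the origin (TCP) lies on the centre line of the jaws, within the pads' length; the fingertips stand 25 mm ahead of it and the grasp point (between the pads) lies 6 mm ahead of it; z points along the fingers, y is the line along which they close (so a half turn about z gives the same grasp; the last joint's range is limited). The gripper opens to 85 mm and grips with 20 to 120 N. Pads are 22 mm wide; open, the fingers measure 114 mm over their backs; the gripper's body (76 mm by 85 mm) begins 54 mm behind the grasp point. The pads swing forward as they close: fully open they stand 13 mm farther back than shut.
Start: joints at [-1.208, 0.507, -0.238, 1.5, 0.126, 1.149, -0.155], TCP at [159.366, 604.33, 256.275] pointing down, gripper open.
Joint ranges: [-3.08, 3.08], [-0.24, 2.05], [-1.43, 1.35], [0, 2.5], [-1.52, 4.66], [0.17, 1.96], [-2.89, 2.89]. Speed limits (rad/s): [2.39, 2.39, 3.14, 3.14, 3.14, 3.14, 3.14].

INTERFACE

Orientations are given as a rotation vector (axis times angle).
In Python, from bench import * gives the robot as it stands. The module is installed in compiled form; this text tells all that it offers.
- The arm moves only by the tool servo_tool, never from a script. Its argument "steps" is a list of rows, each a list of 3 entries, a list of its own where there are three numbers: the finger opening in mm, from 0 to 85.4, then the shift along the world's x, y, z in mm, then the turn, a rotation vector about the world's x, y, z in degrees. A call has 1 to 8 rows; each row shifts and turns the commanded pose from where the row before left it; what a row does not reach is not made up. A row lasts 1/12 s, in which the tool goes at most 41.7 mm and 7.16 degrees, less where a joint would pass 70% of its speed; a pose out of reach is approached as far as the arm can. A call with a gripper value outside its range is refused whole. The fingers move at their own pace and stop on an object; the grip force is fixed at half the most. Time passes only in rows, so rows that do not move let the fingers close. It gives the time, the measured TCP pose, the force, the opening and the grip force at its end, in the units of the state.
- state(): the state, without advancing time (a new reading comes with each control period).
- snapshot(name): name is "scene" or "top" or "wrist"; returns (picture, depth): 384x512x3 uint8, red, green, blue; 384x512 float32, mm along the optical axis (not along the pixel's ray), 0 where there is no reading.
- camera_params(name): a dict with "vertical_fov" (degrees; the focal length in pixels is half the picture's height over the tangent of half this angle, whatever the lens; pixels are square), "cx", "cy" (the principal point, pixels), "R" (3x3) and "t" (3): a world point X has camera coordinates R X + t; the wrist camera has in their place "tool_from_camera" (4x4, takes a point from camera to tool coordinates, whose origin is the TCP and whose axes are the flange's). Camera axes: x right, y down, z forward; pixel columns grow to the right and rows downward; lengths in mm; the calibration is good to about 2 mm. The wrist camera is an equidistant fisheye: a pixel r from the principal point sees the ray r / f radians off the axis. A picture is of the moment at which its call begins: read the wrist's pose just before it. camera_params takes no time and is no camera call.
- finish_job(): hands the job in; it is judged then, once.
The state is a dict: "time_s": time; "joints": joint angles; "qd": joint speeds; "tau": joint torques, N m; "position": TCP position; "orientation": TCP orientation; "wrist_force": force on the tool from outside, world axes, zero at the start; "ft_torque": the same for the moment, N m; "opening": finger opening in mm; "grasp_force": force on a finger pad.
Only numpy, scipy, OpenCV 4.12 (cv2) and the standard library are available. Lean on these libraries where they do the work, as an engineer would, in place of code of your own. Each camera call takes 0.05 s, during which the arm holds its last target. There are 200 camera calls.

## Working session

There is one attempt and no reset: what is moved stays moved. The work goes in short steps, Python scripts to look and compute and a tool call to move; the robot and the scene stay as the last step left them, time stands still between calls to the robot, and variables do not carry over. Pictures are saved under pics/ and viewed, at most 10 in all, crops included, and the job is handed in when it is done.

Besides the shell and the picture viewer there is one more tool, called as a command line: name --argument value ..., lists and objects as JSON in quotes. servo_tool: Moves the arm, as the interface text tells. Its arguments: {"type":"object","properties":{"steps":{"type":"array","items":{"type":"array"}}},"required":["steps"]}

```bash
mkdir -p pics; cat > h.py <<'E'
from bench import *
import numpy as np, cv2
from scipy.spatial.transform import Rotation as Ro
def cloud(n):
    s=state(); im,d=snapshot(n); p=camera_params(n)
    h,w=d.shape; f=h/2/np.tan(np.radians(p["vertical_fov"]/2))
    u,v=np.meshgrid(np.arange(w),np.arange(h)); a=(u-p["cx"])/f; b=(v-p["cy"])/f
    if n=="wrist":
        r=np.hypot(a,b)+1e-9; k=np.tan(np.minimum(r,1.5))/r; a=a*k;b=b*k
    C=np.stack([a*d,b*d,d],-1).astype(float)
    if n=="wrist":
        T=np.array(p["tool_from_camera"]); C=C@T[:3,:3].T+T[:3,3]
        W=C@Ro.from_rotvec(s["orientation"]).as_matrix().T+np.array(s["position"])
    else: W=(C-np.array(p["t"]))@np.array(p["R"])
    return im,d,W
E
python3 - <<'E'
from h import *
print(state())
ims=[]
for n in ["scene","top"]:
    im,d,W=cloud(n); np.savez(n,im=im,W=W,d=d); ims.append(im)
cv2.imwrite("pics/a.png",cv2.resize(ims[0],(768,576))[:,:,::-1]);cv2.imwrite("pics/b.png",cv2.resize(ims[1],(768,576))[:,:,::-1])
E
```

```text
{'time_s': 0.0, 'joints': array([-1.20752116,  0.5083364 , -0.23755091,  1.50117061,  0.1256745 ,
        1.14888836, -0.15479332]), 'qd': array([-7.92852554e-04, -9.16716984e-04, -5.99110804e-04, -4.97641450e-04,
       -1.32280892e-03, -1.23073867e-03,  2.20087464e-05]), 'tau': array([-9.66428088e-04, -6.20589066e+01, -2.18698516e+00, -2.49659783e+01,
        1.26368375e-02,  1.18548190e-02, -2.77781152e-05]), 'position': array([159.2636533 , 603.87663748, 255.41838279]), 'orientation': array([-4.03698691e-01, -3.11531061e+00,  2.82700109e-03]), 'wrist_force': array([ 0.03687545, -0.31629805, -0.31526138]), 'ft_torque': array([-0.03058457,  0.00788187,  0.0361403 ]), 'grasp_force': 0.0, 'opening': 85.70584516749055}
```

View pics/a.png

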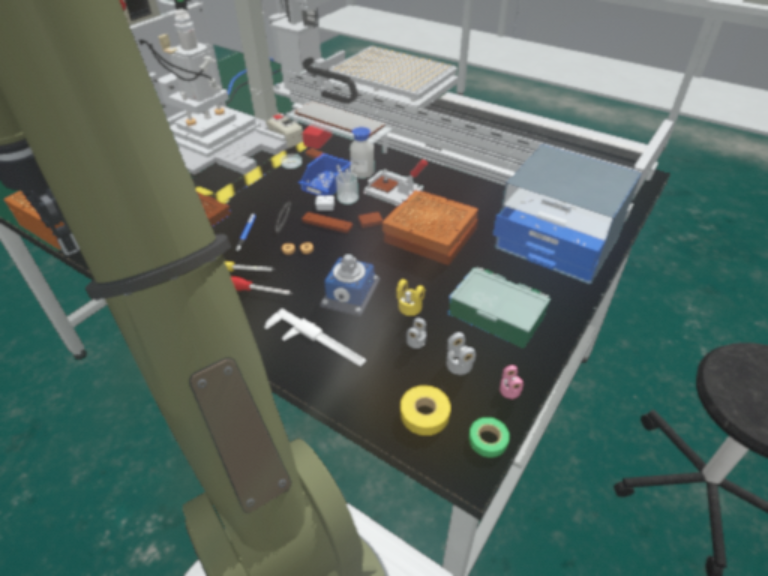

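View pics/b.png

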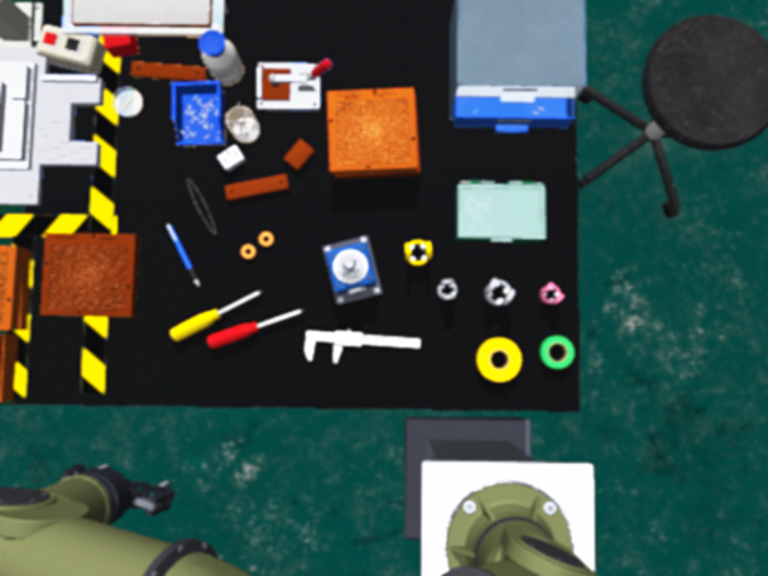

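The top view shows the larger grey yoke at about (500,292) with a smaller grey one at (447,289), and the gear unit at about (351,268). The caliper lies below the gear unit.

```bash
python3 - <<'E'
from h import *
z=np.load("top.npz");W=z["W"];im=z["im"]
def box(u0,u1,v0,v1,zl,zh):
    P=W[int(v0/1.5):int(v1/1.5),int(u0/1.5):int(u1/1.5)].reshape(-1,3); return P[(P[:,2]>zl)&(P[:,2]<zh)]
for nm,b in dict(yoke=(475,525,268,315,15,90),ears=(475,525,268,315,45,90),small=(430,465,270,310,10,90),unit=(315,390,230,310,45,64),shoulder=(315,390,230,310,64,74),nose=(315,390,230,310,85,120),cal=(295,425,320,365,3,30),pink=(535,570,275,310,10,80),tape=(470,525,330,390,5,80)).items():
    P=box(*b); 
    if len(P): print(nm,len(P),np.round(P.mean(0),1),np.round(P.min(0)),np.round(P.max(0)),cv2.minAreaRect(P[:,:2].astype(np.float32)))
P=box(470,530,330,390,-10,5);print(P[:,2].mean())
c=cv2.resize(im[165:225,300:370],(700,600),interpolation=cv2.INTER_CUBIC)
cv2.imwrite("pics/c.png",c[:,:,::-1])
E
```

```text
yoke 168 [469.   21.9  42. ] [447.  -5.  15.] [494.  48.  68.] ((470.21783447265625, 21.836162567138672), (45.72050857543945, 43.7491569519043), 57.776878356933594)
ears 78 [469.5  22.1  58. ] [448.  -5.  47.] [494.  47.  68.] ((470.7510986328125, 21.46859359741211), (45.747737884521484, 29.818096160888672), 57.94345474243164)
small 90 [474.6 116.5  32.6] [456. 100.  10.] [492. 131.  50.] ((473.9828186035156, 115.25434112548828), (35.13636779785156, 31.53633689880371), 2.1848673820495605)
unit 561 [507.8 295.6  58. ] [464. 252.  46.] [558. 344.  64.] ((508.3051452636719, 296.35028076171875), (86.03006744384766, 79.33174133300781), 14.833089828491211)
shoulder 188 [510.7 296.5  68.1] [479. 268.  64.] [545. 337.  74.] ((510.32666015625, 298.80316162109375), (59.94121551513672, 65.58534240722656), 11.331421852111816)
nose 72 [510.7 296.5  94.2] [498. 283.  85.] [523. 308. 103.] ((510.6090087890625, 295.44866943359375), (24.842546463012695, 24.111919403076172), 1.7778071165084839)
cal 915 [375.3 284.9   6.3] [333. 160.   3.] [418. 405.  17.] ((375.2923889160156, 282.5829772949219), (82.36014556884766, 245.0657958984375), 0.7323681712150574)
pink 105 [468.4 -78.2  30.6] [450. -96.  11.] [489. -60.  51.] ((469.9230041503906, -79.2547378540039), (34.792022705078125, 35.46459197998047), 41.33086013793945)
tape 608 [345.5  19.8  22.8] [290. -30.   5.] [400.  69.  34.] ((343.8334655761719, 19.928997039794922), (108.97649383544922, 98.40572357177734), 2.9186835289001465)
0.427966586105487
```

View pics/c.png

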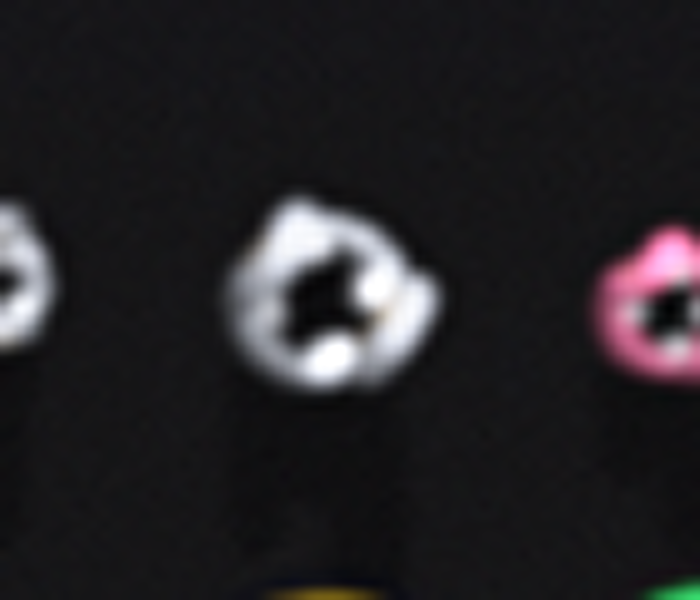

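The enlarged crop shows the yoke's ears at upper-left (290,235) and lower-right (410,320). So the ear line lies about 57° from +x, and the tool needs a turn of about -18°.

servo_tool --steps '[[85,[19.4,-36.4,0],[0,0,-2.25]],[85,[19.4,-36.4,0],[0,0,-2.25]],[85,[19.4,-36.4,0],[0,0,-2.25]],[85,[19.4,-36.4,0],[0,0,-2.25]],[85,[19.4,-36.4,0],[0,0,-2.25]],[85,[19.4,-36.4,0],[0,0,-2.25]],[85,[19.4,-36.4,0],[0,0,-2.25]],[85,[19.4,-36.4,0],[0,0,-2.25]]]'

```text
time_s: 0.77
position: [314.9, 311.1, 256.2]
orientation: [-0.889, -3.013, 0.0]
wrist_force: [0.2, 0.5, -0.2]
opening: 85.1
grasp_force: 0.0
```

servo_tool --steps '[[85,[19.4,-36.4,-7],[0,0,0]],[85,[19.4,-36.4,-7],[0,0,0]],[85,[19.4,-36.4,-7],[0,0,0]],[85,[19.4,-36.4,-7],[0,0,0]],[85,[19.4,-36.4,-7],[0,0,0]],[85,[19.4,-36.4,-7],[0,0,0]],[85,[19.4,-36.4,-7],[0,0,0]],[85,[19.4,-36.4,-7],[0,0,0]]]'

```text
time_s: 1.43
position: [469.5, 21.2, 200.1]
orientation: [-0.886, -3.014, 0.0]
wrist_force: [1.0, 0.8, 0.4]
opening: 84.8
grasp_force: 0.0
```

servo_tool --steps '[[85,[0,0,0],[0,0,0]],[85,[0,0,0],[0,0,0]],[85,[0,0,0],[0,0,0]]]'

```text
time_s: 1.68
position: [468.7, 23.4, 200.2]
orientation: [-0.887, -3.012, -0.0]
wrist_force: [-0.9, -0.2, 0.1]
opening: 85.0
grasp_force: 0.0
```

```bash
cat > w.py <<'E'
from h import *
def tooly():
    R=Ro.from_rotvec(state()["orientation"]).as_matrix(); return np.degrees(np.arctan2(R[1,1],R[0,1])),R[:,2]
def pts(W,c,r,zl,zh):
    P=W.reshape(-1,3);P=P[np.isfinite(P).all(1)]
    return P[(np.hypot(P[:,0]-c[0],P[:,1]-c[1])<r)&(P[:,2]>zl)&(P[:,2]<zh)]
def rect(P): return len(P),np.round(P.mean(0),1),cv2.minAreaRect(P[:,:2].astype(np.float32))
E
python3 - <<'E'
from w import *
print(state()["position"],tooly())
im,d,W=cloud("wrist");cv2.imwrite("pics/d.png",cv2.resize(im,(768,576))[:,:,::-1]);np.savez("wr",im=im,W=W,d=d)
for zl,zh in [(15,90),(40,90),(55,90)]: print(rect(pts(W,(470,22),40,zl,zh)))
E
```

```text
[468.67204101  23.42145069 200.15452771] (np.float64(57.19555312126065), array([-1.26382240e-03,  3.72207925e-04, -9.99999132e-01]))
(1363, array([467.4,  23.5,  40.9]), ((469.2677917480469, 22.581485748291016), (45.28190231323242, 45.34552764892578), 56.61813735961914))
(655, array([466.5,  23.5,  56.9]), ((468.80010986328125, 22.87615203857422), (45.29715347290039, 28.931076049804688), 56.74994659423828))
(468, array([467.9,  22.5,  59.5]), ((469.0084533691406, 22.719722747802734), (45.397705078125, 24.636459350585938), 57.23948669433594))
```

View pics/d.png

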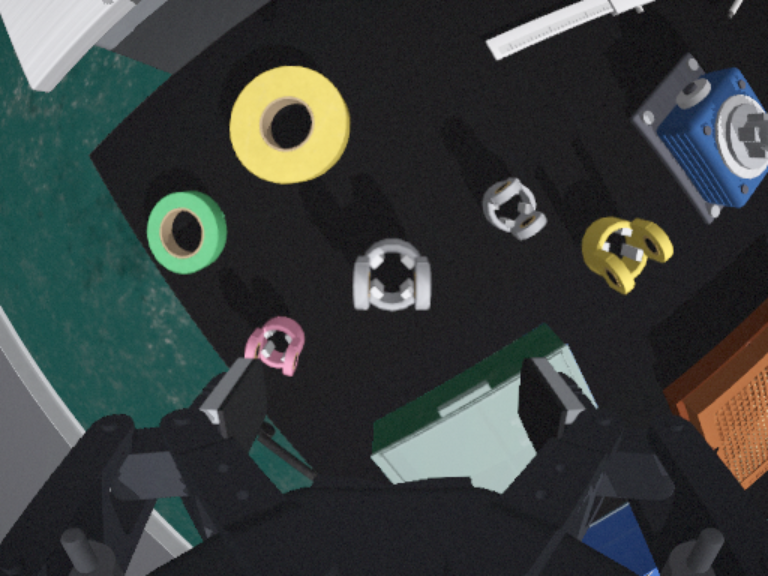

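The wrist view shows the yoke at (392,275) between the jaws, with its ears lying along the closing line. I'll check the clearance to the green box, then descend.

```bash
python3 - <<'E'
from w import *
z=np.load("top.npz");W=z["W"]
P=pts(W,(470,22),130,8,200)
r=np.hypot(P[:,0]-469,P[:,1]-23);Q=P[r>32]
ty=np.array([np.cos(np.radians(57)),np.sin(np.radians(57))]);tx=np.array([ty[1],-ty[0]])
D=Q[:,:2]-[469,23]
i=(abs(D@tx)<50)&(abs(D@ty)<70)
print(Q[i].round())
E
```

```text
[[477. 100.  21.]
 [475. 102.  20.]
 [474. 100.  25.]
 [471. 103.  27.]
 [472. 100.  22.]
 [473. -61.  25.]
 [472. -60.  38.]
 [469. 105.  17.]
 [469. 103.  23.]
 [464. 104.  41.]]
```

servo_tool --steps '[[85,[0,-1,-15],[0,0,0]],[85,[0,0,-15],[0,0,0]],[85,[0,0,-15],[0,0,0]],[85,[0,0,-15],[0,0,0]],[85,[0,0,0],[0,0,0]],[85,[0,0,0],[0,0,0]]]'

```text
time_s: 2.23
position: [468.4, 23.5, 140.5]
orientation: [-0.882, -3.014, 0.0]
wrist_force: [-0.1, 0.7, 0.8]
opening: 85.2
grasp_force: 0.0
```

servo_tool --steps '[[85,[0.5,-1,-15],[0,0,0]],[85,[0,0,-15],[0,0,0]],[85,[0,0,-15],[0,0,0]],[85,[0,0,-15],[0,0,0]],[85,[0,0,-14],[0,0,0]],[85,[0,0,-12],[0,0,0]],[85,[0,0,0],[0,0,0]],[85,[0,0,0],[0,0,0]]]'

```text
time_s: 2.9
position: [469.8, 21.7, 55.1]
orientation: [0.885, 3.014, 0.0]
wrist_force: [-1.2, 0.0, 1.3]
opening: 85.1
grasp_force: 0.0
```

servo_tool --steps '[[40,[0,0,0],[0,0,0]],[40,[0,0,0],[0,0,0]],[40,[0,0,0],[0,0,0]],[40,[0,0,0],[0,0,0]],[40,[0,0,0],[0,0,0]],[40,[0,0,0],[0,0,0]],[40,[0,0,0],[0,0,0]],[40,[0,0,0],[0,0,0]]]'

```text
time_s: 3.57
position: [470.2, 21.3, 55.5]
orientation: [0.886, 3.013, 0.001]
wrist_force: [-0.9, 0.8, 6.0]
opening: 45.0
grasp_force: 60.4
```

servo_tool --steps '[[40,[0,0,8],[0,0,0]],[40,[0,0,20],[0,0,0]],[40,[0,0,20],[0,0,0]],[40,[0,0,20],[0,0,0]],[40,[0,0,20],[0,0,0]],[40,[0,0,20],[0,0,0]],[40,[0,0,20],[0,0,0]],[40,[0,0,17],[0,0,0]]]'

```text
time_s: 4.23
position: [469.1, 21.0, 201.3]
orientation: [0.887, 3.014, 0.0]
wrist_force: [0.1, 1.0, -3.7]
opening: 45.1
grasp_force: 62.4
```

servo_tool --steps '[[40,[3,25,0],[0,0,0]],[40,[3,25,0],[0,0,0]],[40,[3,25,0],[0,0,0]],[40,[3,25,0],[0,0,0]],[40,[3,25,0],[0,0,0]],[40,[3,25,0],[0,0,0]],[40,[0,0,0],[0,0,0]],[40,[0,0,0],[0,0,0]]]'

```text
time_s: 4.9
position: [486.9, 172.6, 199.5]
orientation: [-0.881, -3.015, 0.0]
wrist_force: [0.5, -1.2, -3.9]
opening: 45.2
grasp_force: 62.8
```

```bash
python3 - <<'E'
from w import *
print(state()["position"],tooly(),state()["wrist_force"],state()["opening"])
im,d,W=cloud("wrist");cv2.imwrite("pics/e.png",cv2.resize(im,(768,576))[:,:,::-1]);np.savez("wr2",im=im,W=W,d=d)
for r,zl,zh in [(30,80,110),(30,94,110),(45,62,74),(75,50,62)]: print(rect(pts(W,(510,296),r,zl,zh)))
E
```

```text
[486.90251093 172.56628475 199.54470956] (np.float64(57.41227886284626), array([-9.42973577e-04,  5.19262029e-05, -9.99999554e-01])) [ 0.50150369 -1.22462376 -3.94223683] 45.241843742355655
(837, array([507.9, 295.2,  91.6]), ((510.5558166503906, 298.235107421875), (28.990453720092773, 27.882972717285156), 15.853683471679688))
(367, array([509.6, 297. ,  96.8]), ((510.6583251953125, 297.48089599609375), (19.577213287353516, 19.690595626831055), 24.75467300415039))
(1377, array([505.2, 292.3,  66.5]), ((510.6311340332031, 298.0624084472656), (59.37993621826172, 59.99653625488281), 73.93203735351562))
(3783, array([504.3, 291.7,  57.7]), ((506.9956359863281, 297.06842041015625), (85.53331756591797, 79.06072998046875), 16.15324592590332))
```

View pics/e.png

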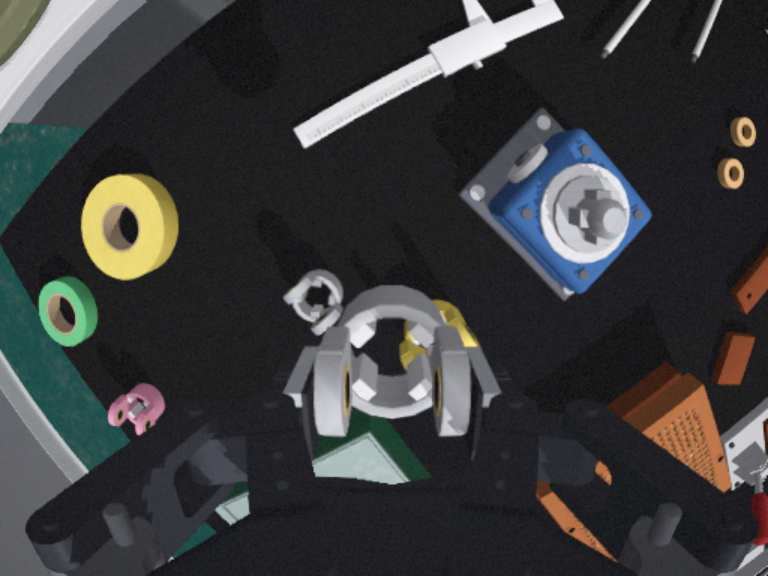

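The held yoke shows at (392,350), and the shaft's teeth are visible at about (590,215). Next I'll measure the tooth angles and the yoke's position in the hand.

```bash
python3 - <<'E'
from w import *
z=np.load("wr2.npz");W=z["W"]
c=np.array([510.6,297.3])
# nose cylinder fit
P=pts(W,c,14,88,96)
from scipy.optimize import least_squares
s=least_squares(lambda q:np.hypot(P[:,0]-q[0],P[:,1]-q[1])-11.5,c,loss='soft_l1');print("nose fit",s.x,len(P))
c=s.x
P=pts(W,c,17,82,89);D=P[:,:2]-c;r=np.hypot(*D.T);a=np.degrees(np.arctan2(D[:,1],D[:,0]))
m=r>12.8;print(len(P),m.sum());h,_=np.histogram(a[m],np.arange(-180,181,10));print(dict(zip(range(-175,180,10),h)))
e=np.exp(4j*np.radians(a[m])).mean();print("tooth ang mod90",np.degrees(np.angle(e))/4,abs(e))
# held yoke
p=np.array([486.9,172.57,199.54]);th=np.radians(57.4);ty=np.array([np.cos(th),np.sin(th)]);tx=np.array([ty[1],-ty[0]])
V=W.reshape(-1,3);D=V[:,:2]-p[:2];X=D@tx;Y=D@ty
b=V[:,2]-145
m=(abs(X)<30)&(abs(Y)<24)
for lo,hi in [(-5,10),(10,20),(20,26),(26,32),(32,45),(45,52),(52,60),(60,70)]:
    q=m&(b>lo)&(b<hi)
    if q.sum(): print(lo,hi,q.sum(),"X",X[q].min().round(1),X[q].max().round(1),"Y",Y[q].min().round(1),Y[q].max().round(1))
# sleeve teeth angle
q=m&(b>20)&(b<30.5)
E
```

```text
nose fit [511.48964887 299.36971635] 268
266 172
{-175: np.int64(2), -165: np.int64(0), -155: np.int64(2), -145: np.int64(4), -135: np.int64(12), -125: np.int64(18), -115: np.int64(15), -105: np.int64(15), -95: np.int64(2), -85: np.int64(0), -75: np.int64(0), -65: np.int64(0), -55: np.int64(10), -45: np.int64(11), -35: np.int64(7), -25: np.int64(6), -15: np.int64(5), -5: np.int64(0), 5: np.int64(0), 15: np.int64(0), 25: np.int64(0), 35: np.int64(0), 45: np.int64(2), 55: np.int64(0), 65: np.int64(1), 75: np.int64(5), 85: np.int64(2), 95: np.int64(0), 105: np.int64(0), 115: np.int64(0), 125: np.int64(0), 135: np.int64(2), 145: np.int64(10), 155: np.int64(13), 165: np.int64(12), 175: np.int64(16)}
tooth ang mod90 -27.782003394905914 0.5334754697189592
-5 10 635 X -24.3 17.8 Y -22.1 20.5
10 20 752 X -24.3 17.2 Y -19.9 20.0
20 26 1126 X -24.1 21.2 Y -19.0 17.9
26 32 1188 X -23.6 21.2 Y -22.8 22.2
32 45 560 X -16.9 12.7 Y -22.9 22.3
45 52 552 X -16.5 13.0 Y -24.0 23.8
52 60 1670 X -15.3 12.4 Y -23.9 24.0
60 70 1154 X -12.6 10.6 Y -24.0 24.0
```

servo_tool --steps '[[40,[4.1,20.6,0],[0,0,0]],[40,[4.1,20.6,0],[0,0,0]],[40,[4.1,20.6,0],[0,0,0]],[40,[4.1,20.6,0],[0,0,0]],[40,[4.1,20.6,0],[0,0,0]],[40,[4.1,20.6,0],[0,0,0]],[40,[0,0,0],[0,0,0]],[40,[0,0,0],[0,0,0]]]'

```text
time_s: 5.62
position: [512.0, 294.3, 199.2]
orientation: [-0.885, -3.014, 0.002]
wrist_force: [-0.2, -0.3, -4.3]
opening: 44.8
grasp_force: 63.1
```

servo_tool --steps '[[40,[0,0,-10],[0,0,1]],[40,[0,0,-10],[0,0,1]],[40,[0,0,-10],[0,0,1]],[40,[0,0,-5],[0,0,0]],[40,[0,0,0],[0,0,0]],[40,[0,0,0],[0,0,0]],[40,[0,0,0],[0,0,0]]]'

```text
time_s: 6.2
position: [512.5, 294.6, 164.7]
orientation: [0.808, 3.036, 0.0]
wrist_force: [0.2, 0.1, -3.2]
opening: 45.4
grasp_force: 63.1
```

```bash
python3 - <<'E'
from w import *
print(state()["position"],tooly(),state()["wrist_force"],state()["ft_torque"])
im,d,W=cloud("wrist");cv2.imwrite("pics/f.png",cv2.resize(im[160:320,170:350],(720,600))[:,:,::-1]);np.savez("wr3",im=im,W=W,d=d)
E
```

```text
[512.47927432 294.64226363 164.6741828 ] (np.float64(60.20463060427685), array([ 2.68143936e-04,  1.20768911e-04, -9.99999957e-01])) [ 0.21216339  0.10481296 -3.18548509] [0.0227824  0.0312873  0.05193285]
```

View pics/f.png

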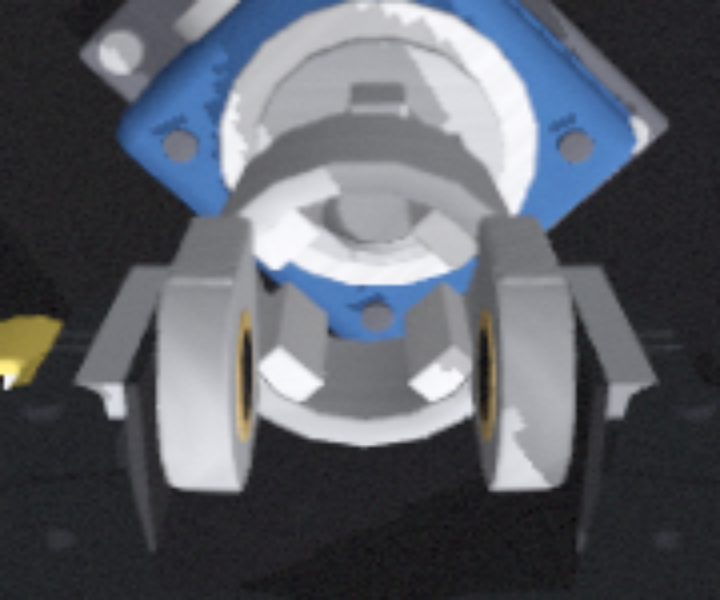

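The close crop shows the shaft's tooth at (378,95) lying almost on the yoke's symmetry line, so the teeth are close to aligned. The cover ring is centred slightly right of the yoke. I'll quantify that offset.

```bash
python3 - <<'E'
from w import *
from scipy.optimize import least_squares
z=np.load("wr3.npz");W=z["W"];s=state();p=np.array(s["position"])
th=np.radians(60.2);ty=np.array([np.cos(th),np.sin(th)]);tx=np.array([ty[1],-ty[0]])
V=W.reshape(-1,3);D=V[:,:2]-p[:2];X=D@tx;Y=D@ty;b=V[:,2]
for nm,(lo,hi,R) in dict(tooth=(80,90,20),cover=(60,66.5,45),shoulder=(66.5,72,40),nose=(93,101,14)).items():
    c=np.array([510.2,297.2]);r=np.hypot(V[:,0]-c[0],V[:,1]-c[1]);q=(b>lo)&(b<hi)&(r<R)
    if q.sum(): print(nm,q.sum(),"X",np.percentile(X[q],[1,50,99]).round(1),"Y",np.percentile(Y[q],[1,50,99]).round(1))
q=(b>66.5)&(b<72)&(np.hypot(V[:,0]-510.2,V[:,1]-297.2)<26)
print(cv2.minEnclosingCircle(V[q,:2].astype(np.float32)))
q=(abs(X)<30)&(abs(Y)<26)&(b>105)&(b<175)
for lo,hi in [(105,125),(125,140),(150,165),(165,175)]:
    k=q&(b>lo)&(b<hi);print(lo,k.sum(),np.percentile(X[k],[1,99]).round(1),np.percentile(Y[k],[1,99]).round(1),V[k,2].max())
E
```

```text
tooth 98 X [-19.6 -18.   11.6] Y [-2.3  2.4  6.8]
cover 1635 X [-43.1 -17.3  35. ] Y [-37.1   2.7  40.6]
shoulder 1011 X [-26.9 -16.3  18.7] Y [-19.8   3.4  24.6]
nose 285 X [-6.2 -1.2  5.8] Y [-7.   0.4  7. ]
((510.2501525878906, 298.93804931640625), 23.93333625793457)
105 1008 [-24.   16.8] [-18.3  17.8] 124.99059718552174
125 2615 [-23.9  20. ] [-18.   16.7] 139.99496855087423
150 1280 [-16.3  10.9] [-25.6  25.5] 164.9978505127347
165 2045 [-12.6   9.4] [-25.1  25. ] 174.98406466092263
```

servo_tool --steps '[[40,[-1,2.7,0],[0,0,0]],[40,[0,0,-4],[0,0,0]],[40,[0,0,-4],[0,0,0]],[40,[0,0,-3],[0,0,0]],[40,[0,0,-2],[0,0,0]],[40,[0,0,0],[0,0,0]]]'

```text
time_s: 6.75
position: [510.9, 297.2, 150.8]
orientation: [-0.807, -3.035, 0.001]
wrist_force: [0.4, 0.1, -3.8]
opening: 45.4
grasp_force: 63.1
```

servo_tool --steps '[[40,[0,0,-2],[0,0,0]],[40,[0,0,-2],[0,0,0]],[40,[0,0,0],[0,0,0]]]'

```text
time_s: 7.0
position: [511.1, 297.3, 147.1]
orientation: [-0.807, -3.036, 0.001]
wrist_force: [0.5, 0.4, -3.0]
opening: 44.6
grasp_force: 63.1
```

servo_tool --steps '[[40,[0,0,-1.5],[0,0,0]],[40,[0,0,-1.5],[0,0,0]],[40,[0,0,0],[0,0,0]]]'

```text
time_s: 7.25
position: [511.1, 297.3, 144.2]
orientation: [-0.807, -3.036, 0.001]
wrist_force: [-0.2, 0.4, -3.1]
opening: 45.1
grasp_force: 63.1
```

servo_tool --steps '[[40,[0,0,-1.5],[0,0,0]],[40,[0,0,0],[0,0,0]]]'

```text
time_s: 7.42
position: [511.1, 297.4, 142.8]
orientation: [-0.807, -3.036, 0.0]
wrist_force: [0.3, 0.4, -3.3]
opening: 44.8
grasp_force: 63.1
```

servo_tool --steps '[[40,[0,0,-1.5],[0,0,0]],[40,[0,0,0],[0,0,0]]]'

```text
time_s: 7.58
position: [511.1, 297.3, 141.3]
orientation: [-0.807, -3.036, 0.0]
wrist_force: [0.2, -0.0, -3.0]
opening: 44.9
grasp_force: 63.1
```

servo_tool --steps '[[40,[0,0,-1],[0,0,0]],[40,[0,0,0],[0,0,0]]]'

```text
time_s: 7.75
position: [511.2, 297.4, 140.4]
orientation: [-0.807, -3.036, 0.0]
wrist_force: [0.0, -0.3, -3.2]
opening: 45.0
grasp_force: 63.1
```

servo_tool --steps '[[40,[0,0,-1],[0,0,0]],[40,[0,0,0],[0,0,0]]]'

```text
time_s: 7.92
position: [511.2, 297.4, 139.4]
orientation: [-0.807, -3.036, 0.0]
wrist_force: [-0.0, 0.2, -4.2]
opening: 45.2
grasp_force: 63.1
```

servo_tool --steps '[[40,[0,0,-0.5],[0,0,0]],[40,[0,0,0],[0,0,0]]]'

```text
time_s: 8.08
position: [511.2, 297.5, 138.9]
orientation: [-0.807, -3.036, 0.0]
wrist_force: [1.3, -0.6, -3.4]
opening: 45.3
grasp_force: 63.1
```

No contact yet, so I'll keep going down in small steps.

servo_tool --steps '[[40,[0,0,-0.5],[0,0,0]],[40,[0,0,0],[0,0,0]]]'

```text
time_s: 8.25
position: [511.2, 297.4, 138.4]
orientation: [-0.807, -3.036, 0.0]
wrist_force: [0.3, -0.4, -3.3]
opening: 45.0
grasp_force: 63.1
```

servo_tool --steps '[[40,[0,0,-0.5],[0,0,0]],[40,[0,0,0],[0,0,0]]]'

```text
time_s: 8.42
position: [511.2, 297.5, 137.9]
orientation: [-0.807, -3.036, -0.0]
wrist_force: [-1.5, 0.4, -4.0]
opening: 45.1
grasp_force: 63.1
```

servo_tool --steps '[[40,[0,0,-0.5],[0,0,0]],[40,[0,0,0],[0,0,0]]]'

```text
time_s: 8.58
position: [511.3, 297.4, 137.4]
orientation: [-0.807, -3.036, -0.0]
wrist_force: [0.3, 0.2, -3.2]
opening: 45.4
grasp_force: 63.1
```

servo_tool --steps '[[40,[0,0,-0.5],[0,0,0]],[40,[0,0,0],[0,0,0]]]'

```text
time_s: 8.75
position: [511.2, 297.5, 137.0]
orientation: [-0.807, -3.036, -0.0]
wrist_force: [0.1, 0.5, -3.7]
opening: 44.7
grasp_force: 63.1
```

servo_tool --steps '[[40,[0,0,-0.7],[0,0,0]],[40,[0,0,-0.7],[0,0,0]],[40,[0,0,0],[0,0,0]]]'

```text
time_s: 9.0
position: [511.2, 297.5, 135.5]
orientation: [-0.807, -3.036, -0.0]
wrist_force: [0.9, 1.0, -3.9]
opening: 45.3
grasp_force: 63.1
```

servo_tool --steps '[[40,[0,0,-0.7],[0,0,0]],[40,[0,0,-0.7],[0,0,0]],[40,[0,0,0],[0,0,0]]]'

```text
time_s: 9.25
position: [511.3, 297.4, 134.1]
orientation: [-0.807, -3.036, -0.0]
wrist_force: [0.9, 0.9, -2.8]
opening: 45.2
grasp_force: 63.1
```

servo_tool --steps '[[40,[0,0,-0.7],[0,0,0]],[40,[0,0,-0.7],[0,0,0]],[40,[0,0,0],[0,0,0]]]'

```text
time_s: 9.5
position: [511.2, 297.5, 132.7]
orientation: [-0.807, -3.036, -0.0]
wrist_force: [0.6, -0.1, -4.0]
opening: 45.2
grasp_force: 63.1
```

servo_tool --steps '[[40,[0,0,-0.7],[0,0,0]],[40,[0,0,-0.7],[0,0,0]],[40,[0,0,0],[0,0,0]]]'

```text
time_s: 9.75
position: [511.2, 297.5, 131.3]
orientation: [0.807, 3.036, 0.0]
wrist_force: [0.7, 0.9, -4.2]
opening: 44.9
grasp_force: 63.1
```

Already 8 mm below where unmeshed teeth would touch, so they have meshed. Going on toward TCP z of about 123.

servo_tool --steps '[[40,[0,0,-0.8],[0,0,0]],[40,[0,0,-0.8],[0,0,0]],[40,[0,0,-0.8],[0,0,0]],[40,[0,0,0],[0,0,0]]]'

```text
time_s: 10.08
position: [511.2, 297.5, 128.8]
orientation: [-0.807, -3.036, -0.0]
wrist_force: [0.5, 1.3, -4.2]
opening: 45.3
grasp_force: 63.1
```

servo_tool --steps '[[40,[0,0,-0.8],[0,0,0]],[40,[0,0,-0.8],[0,0,0]],[40,[0,0,-0.8],[0,0,0]],[40,[0,0,0],[0,0,0]]]'

```text
time_s: 10.42
position: [511.2, 297.5, 126.4]
orientation: [-0.807, -3.036, -0.0]
wrist_force: [1.8, 0.8, -4.7]
opening: 45.0
grasp_force: 63.1
```

servo_tool --steps '[[40,[0,0,-0.8],[0,0,0]],[40,[0,0,-0.6],[0,0,0]],[40,[0,0,0],[0,0,0]]]'

```text
time_s: 10.67
position: [511.3, 297.5, 125.1]
orientation: [0.807, 3.036, 0.0]
wrist_force: [1.1, 0.4, -3.9]
opening: 45.2
grasp_force: 63.1
```

servo_tool --steps '[[40,[0,0,-0.6],[0,0,0]],[40,[0,0,0],[0,0,0]]]'

```text
time_s: 10.83
position: [511.3, 297.5, 124.6]
orientation: [0.807, 3.036, 0.0]
wrist_force: [1.0, 2.1, -3.7]
opening: 45.1
grasp_force: 63.1
```

servo_tool --steps '[[40,[0,0,-0.5],[0,0,0]],[40,[0,0,0],[0,0,0]]]'

```text
time_s: 11.0
position: [511.3, 297.5, 124.1]
orientation: [0.807, 3.036, 0.0]
wrist_force: [0.9, 1.9, -3.9]
opening: 45.0
grasp_force: 63.0
```

servo_tool --steps '[[40,[0,0,-0.4],[0,0,0]],[40,[0,0,0],[0,0,0]]]'

```text
time_s: 11.17
position: [511.3, 297.5, 123.7]
orientation: [0.807, 3.036, 0.0]
wrist_force: [0.8, 1.2, -4.1]
opening: 45.4
grasp_force: 63.0
```

servo_tool --steps '[[40,[0,0,-0.4],[0,0,0]],[40,[0,0,0],[0,0,0]]]'

```text
time_s: 11.33
position: [511.3, 297.5, 123.6]
orientation: [0.807, 3.036, 0.0]
wrist_force: [-0.1, 1.0, -0.6]
opening: 44.9
grasp_force: 63.5
```

The shoulder is reached at z of about 123.6, with vertical force jumping as expected. Releasing, then lifting clear.

servo_tool --steps '[[85,[0,0,0],[0,0,0]],[85,[0,0,0],[0,0,0]],[85,[0,0,0],[0,0,0]],[85,[0,0,0],[0,0,0]],[85,[0,0,0],[0,0,0]],[85,[0,0,0],[0,0,0]],[85,[0,0,0],[0,0,0]],[85,[0,0,0],[0,0,0]]]'

```text
time_s: 12.0
position: [511.2, 297.4, 123.3]
orientation: [-0.807, -3.036, 0.0]
wrist_force: [-0.0, -0.3, 0.1]
opening: 85.2
grasp_force: 0.0
```

servo_tool --steps '[[85,[0,0,10],[0,0,0]],[85,[0,0,15],[0,0,0]],[85,[0,0,20],[0,0,0]],[85,[0,0,20],[0,0,0]],[85,[0,0,20],[0,0,0]],[85,[0,0,15],[0,0,0]],[85,[0,0,0],[0,0,0]],[85,[0,0,0],[0,0,0]]]'

```text
time_s: 12.67
position: [511.6, 297.6, 224.5]
orientation: [0.807, 3.035, 0.003]
wrist_force: [-0.5, -0.8, 0.2]
opening: 85.0
grasp_force: 0.0
```

```bash
python3 - <<'E'
from w import *
print(state()["position"],tooly(),state()["wrist_force"])
im,d,W=cloud("wrist");cv2.imwrite("pics/g.png",cv2.resize(im,(768,576))[:,:,::-1])
P=pts(W,(510,298),30,105,150);print(rect(P),np.percentile(P[:,2],99)); print(rect(pts(W,(510,298),22,122,150)))
E
```

```text
[511.59396932 297.59588089 224.51608699] (np.float64(60.2281546770636), array([ 0.0019755 ,  0.0011933 , -0.99999734])) [-0.52948895 -0.75808463  0.15807613]
(967, array([507. , 299.4, 124.4]), ((509.5065612792969, 298.4587707519531), (45.252052307128906, 29.256298065185547), 60.198822021484375)) 130.20884087631478
(565, array([508.8, 298. , 127.4]), ((509.9809875488281, 298.1249084472656), (43.06839370727539, 26.627761840820312), 60.26972198486328))
```

View pics/g.png

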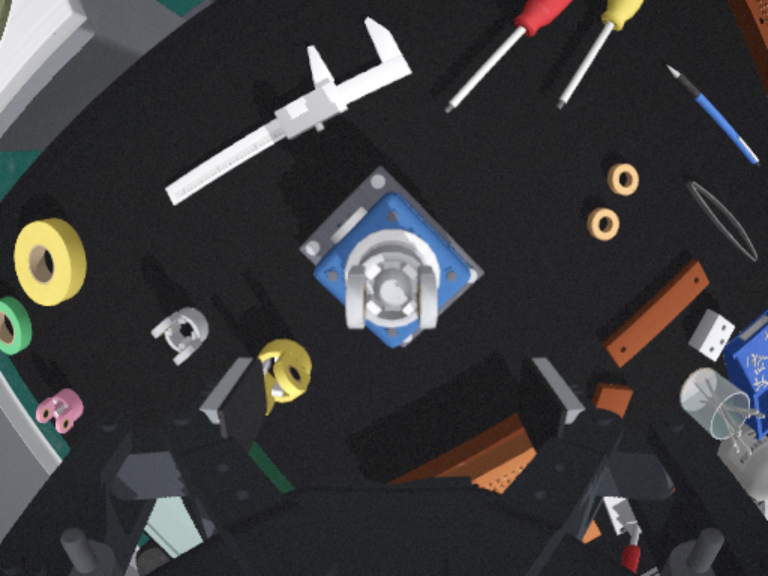

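The yoke sits ears up on the shaft at (392,285), with its top at 130 mm, which is 68 + 62. The bystanders have not moved.

```bash
python3 -c "
from bench import *
print(finish_job())"
```

```text
the job is handed in; nothing more can be done
None
```

The yoke is on the splined shaft, ears up, meshed and seated on the shoulder, and released. It took about 13 s, the teeth meshed without rocking, the bystanders were left where they lay, and the job is handed in, though no verdict came back.

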